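# Prop up the slope rest and lay the spread plate on it to dry

## Robot

A 6-joint arm with a two-finger parallel gripper is mounted at the origin on a cart in front of the work surface, level with it; the furniture and walls round the work are solid. World frame = base frame: x ahead of the robot, y to its left, z up, the work surface at z = 0. Lengths are in m, angles in rad, forces in N, time in s.
With the tool pointing down it reaches from about 0.375 to 0.9 m from the base axis. Payload 3.1 kg.
Tool frame: the origin (TCP) lies midway between the tips of the shut fingers; the grasp point (between the pads) lies 19 mm behind it; x points along the fingers, z is the direction in which the jaws open and shut, and the axes are right-handed (so a half turn about x gives the same grasp; the last joint's range is limited). The gripper opens to 87 mm and grips with 3 to 60 N. Pads are 19 mm wide; open, the fingers measure 117 mm over their backs; the gripper's body (75 mm by 190 mm) begins 51 mm behind the grasp point.
Start: joints at [-1.327, 0.527, 1.433, -0, 1.181, -0.178], TCP at [0.256, -0.57, 0.223] pointing down, gripper open.
Joint ranges: [-3.08, 3.08], [-0.75, 2.2], [0.22, 2.44], [-1.43, 4.57], [0, 2.65], [-2.85, 2.85]. Speed limits (rad/s): [2.79, 2.79, 3.14, 3.14, 3.14, 3.14].

## Interface

Orientations are given as a unit quaternion [x, y, z, w].
In Python, from rig import robot, optics, workorder gives the robot as it stands.
- The arm moves only by the tool arm_command, never from a script. Its argument "plan" is a list of rows, each a list of 7 numbers: the shift along the tool's x, y, z in cm, then the turn, a rotation vector about the tool's x, y, z in rad, then the finger opening in cm, from 0 to 8.7. In form: [[x, y, z, ax, ay, az, gripper], ...]. A call has 1 to 12 rows; each row shifts and turns the pose as measured when the row begins, along the tool's axes as they then stand; what a row does not reach is not made up. A row lasts 1/8 s, in which the tool goes at most 62.5 mm and 10.7 degrees, less where a joint would pass 70% of its speed; a pose out of reach is approached as far as the arm can. A call with a gripper value outside its range is refused whole. The fingers move at their own pace and stop on an object; "grip_force" is the grip in N (left out, the last holds). Time passes only in rows, so rows that do not move let the fingers close. It gives the time, the measured TCP pose, the force and the opening at its end, in the units of the state.
- robot.get_obs(): the state, without advancing time (a new reading comes with each control period).
- optics.camera(name): name is "scene" or "side" or "wrist"; returns (picture, depth): 420x560x3 uint8, blue, green, red; 420x560 float32, m along the optical axis (not along the pixel's ray), 0 where there is no reading.
- optics.camera_info(name): a dict with "mtx" (3x3 intrinsics, pixels), "position" and "rotation" of the camera in the world; the wrist camera has in their place "tool_from_camera" (4x4, takes a point from camera to tool coordinates, whose origin is the TCP and whose axes are the tool frame's). Camera axes: x right, y down, z forward; pixel columns grow to the right and rows downward; lengths in m; the calibration is good to about 2 mm. A picture is of the moment at which its call begins: read the wrist's pose just before it. camera_info takes no time and is no camera call.
- workorder.hand_in(): hands the job in, once; it reports no verdict.
The state is a dict: "time": time; "q": joint angles; "joint_velocities": joint speeds; "joint_torque": joint torques, N m; "position": TCP position; "tool_rot": TCP orientation; "ft_force": force on the tool from outside, world axes, zero at the start; "moment": the same for the moment, N m; "grip_width": finger opening in m.
Only numpy, scipy, OpenCV 4.12 (cv2) and the standard library are available. Lean on these libraries where they do the work, as an engineer would, in place of code of your own. Each camera call takes 0.05 s, during which the arm holds its last target. There are 200 camera calls.

## Task

Set up the folded slope rest: tip its board right back until it leans open by itself, swing the spring-loaded prop leg up past its dead point until it snaps over and stays, then lower the board gently onto the leg so that it stands propped at a slope. Then lift the dish off the free-turning turntable and lay it flat, right way up, on the propped board to dry. Do not let the board or the dish drop, do not tip the dish steeply, and leave everything else on the bench where it is.

Things in the scene. Friction and masses are not known exactly. Their poses are not given: they have to be found in the camera images.
- slope_rest: Fixed base of the slope rest, left of the work's middle: grey metal plate 240 x 130 mm, top face 12 mm above the bench. Origin: centre of its underside, z up, +x along its length from handle end to hinge end, y along the hinge. Two rest posts 58 mm high at x = -92, y = +-54 mm; small spring strut beside the leg at x = -113 to -50, y = +44 mm, up to 32 mm high.
- board_hinge (a point): Point on the board's hinge axis (parallel to slope_rest y), mid-width: slope_rest (112, 0, 58) mm. Fixed.
- board_handle (a point): Centre of the board's handle: round steel bar, 12 mm thick, 86 mm clear between its side arms, parallel to the hinge, 260 mm from it, clear gap 37 mm to the board's free edge, in the board's plane (3 mm above its underside). Folded it is 61 mm above the bench with nothing under it; pinched from above it turns between the fingers. Swings on an arc round the hinge. Axes as board_middle.
- board_middle (a point): Middle of the board's upper face. White plate 213 x 124 x 6 mm, about 0.45 kg, underside plane through the hinge axis; this point is 110 mm from that axis. Axes turn with the board: +x along it towards the hinge, z out of the upper face, y along the hinge. A lip 8 mm high crosses the board 98 mm from here on the hinge side.
- slope_board (a joint): Board angle, rad: 0 folded level on its posts; grows as the handle end is lifted over towards the hinge end; 1.72 leaning on its stop, 0.15 past upright, where it stays by its own weight (let go below about 1.57 it falls shut). On the locked leg it reads about 0.34.
- leg_pivot (a point): Point on the leg's pivot axis (parallel to the hinge), mid-width: slope_rest (-62, 0, 20) mm. Fixed.
- leg_roller (a point): Centre of the free-turning black roller at the prop leg's end: 16 mm thick, 54 mm long, parallel to the hinge, 95 mm from leg_pivot, between two side arms. Folded the leg lies under the board, rising 18 degrees towards the hinge, roller at slope_rest x = +28, z = 49 mm, 75 mm clear to the hinge. It swings up and over towards the handle end; locked: x = -70, z = 115 mm, 5 degrees past vertical.
- prop_leg (a joint): Leg angle, rad: 0 folded, 1.34 locked on its stop; reachable only with the board up. A spring pulls it back to 0 below about 0.7 and snaps it to 1.34 above. The roller lets fingers behind it wedge it up by a level push towards the handle end, about 6 N at first, then less. Under the board it holds only beyond about 0.92.
- turntable_top (a point): Centre of the turntable's grey disc, on its upper face, 33 mm above the bench. Disc 130 mm across, 6 mm thick, no rim, turning freely on a fixed dark foot; right of the work's middle.
- dish: Covered Petri dish on the turntable, 61 mm across, 15 mm high, 30 g; fingers grip it 58 mm across over its lower 12 mm. Origin: centre of its underside; z up through its lid. Up to 18 mm off the turntable's centre. (The other dish, on the bench itself, is a bystander.)
- amber_bottle: Bystander, to be left alone: brown bottle 42 mm across, 81 mm high. Origin: centre of its underside.
- white_bottle: Bystander, to be left alone: white bottle 48 mm across, 93 mm high. Origin: centre of its underside.
- spare_dish: Bystander, to be left alone: Petri dish 61 mm across, 15 mm high, standing on the bench itself. Origin: centre of its underside.
Not all that is in view belongs to the job. Leave any red look-alike of the dish alone.

How it is judged:
On the way, in this order (a step that is already met when the one before it is completed fails the run):
1. the prop leg has snapped over and is locked (value of joint prop_leg above 1.28 rad), for 0.2 s.
2. the board stands on the locked leg (value of joint prop_leg above 1.28 rad and value of joint slope_board between 0.3 and 0.4 rad), for 0.2 s.
At the end, for the whole second after the job is handed in: Leg locked (angle above 1.28 rad), board standing on it (0.30 to 0.40 rad), dish at rest on the board, right way up, flat to it within 0.08 rad and 4 mm, its centre within 70 mm of the board's middle along the slope and 40 mm across it (all of step 2 and x of dish in the frame of board_middle between -0.07 and 0.072 m and y of dish in the frame of board_middle between -0.04 and 0.04 m and z of dish in the frame of board_middle between -0.003 and 0.004 m and angle between the z axis of dish and the z axis of board_middle, either way round below 0.08 rad and angle between dish's own z axis and vertical below 0.6 rad and linear speed of dish below 0.02 m/s); the robot touches nothing.
It fails at once if the board is let fall (it comes down faster than 2.5 rad/s) (velocity of joint slope_board below -2.5 rad/s).
It fails at once if the dish is dropped (free of the fingers it moves faster than 0.5 m/s) (linear speed of dish above 0.5 m/s and contact force between dish and the fingers below 0.05 N).
It fails at once if the dish is tipped by more than 0.65 rad (angle between dish's own z axis and vertical above 0.65 rad).
It fails at once if a bystander is moved by more than 25 mm (distance of any of amber_bottle, white_bottle, spare_dish from where it was at the start of the episode above 0.025 m).
It also fails if it takes over 72 s, if anything falls off the work surface, if the arm or the gripper's body presses on something with over 40 N, if the wrist force passes 120 N, or if a joint passes its speed limit or range.

## Working session

There is one attempt and no reset: what is moved stays moved. The work goes in short steps, Python scripts to look and compute and a tool call to move; the robot and the scene stay as the last step left them, time stands still between calls to the robot, and variables do not carry over. Pictures are saved under pics/ and viewed, about 8 in all and at most 12, crops included, and the job is handed in when it is done.

Besides the shell and the picture viewer there is one more tool, called after "Request:" in YAML: its name, and indented under it one key for each argument. arm_command: Moves the arm, as the interface text tells. Its arguments: {"type":"object","properties":{"plan":{"type":"array"},"grip_force":{"type":"number"}},"required":["plan"]}

```bash
ls; mkdir -p pics
cat > h.py <<'E'
import numpy as np, cv2
from scipy.spatial.transform import Rotation as R
from rig import robot, optics, workorder
def Rm(r):
    r=np.array(r,float)
    return r if r.shape==(3,3) else R.from_quat(r).as_matrix()
def cam(n):
    o=robot.get_obs(); i=optics.camera_info(n); K=np.array(i["mtx"],float)
    if n=="wrist":
        T=np.eye(4);T[:3,:3]=Rm(o["tool_rot"]);T[:3,3]=o["position"]
        T=T@np.array(i["tool_from_camera"]); P,Q=T[:3,3],T[:3,:3]
    else: P,Q=np.array(i["position"]),Rm(i["rotation"])
    b,d=optics.camera(n); return b,d,K,P,Q
def cloud(d,K,P,Q):
    v,u=np.mgrid[:d.shape[0],:d.shape[1]]
    c=np.stack([(u-K[0,2])/K[0,0]*d,(v-K[1,2])/K[1,1]*d,d],-1)
    return c@Q.T+P
def ray(u,v,z,K,P,Q):
    r=Q@np.array([(u-K[0,2])/K[0,0],(v-K[1,2])/K[1,1],1]); return P+r*(z-P[2])/r[2]
def st():
    o=robot.get_obs(); print("t",o["time"],"pos",np.round(o["position"],4),"q",np.round(o["q"],3),"F",np.round(o["ft_force"],1),"w",o["grip_width"]); print(np.round(Rm(o["tool_rot"]),3)); return o
E
python3 - <<'E'
from h import *
st()
for n in("scene","side"):
    b,d,K,P,Q=cam(n); cv2.imwrite(f"pics/{n}0.png",b); np.savez(f"pics/{n}0.npz",b=b,d=d,K=K,P=P,Q=Q)
    print(n,P,np.round(Q,3),K[0,0])
print(optics.camera_info("wrist"))
a=cv2.imread("pics/scene0.png");c=cv2.imread("pics/side0.png")
E
```

```text
pics
t 0.0 pos [ 0.2563 -0.5692  0.2216] q [-1.326  0.528  1.434 -0.     1.181 -0.178] F [-0.1 -0.1 -0.9] w 0.08687941497821532
[[-0.001  0.912  0.41 ]
 [ 0.002  0.41  -0.912]
 [-1.     0.    -0.002]]
scene [0.20796375 0.70615293 0.48831475] [[-0.892 -0.197  0.407]
 [-0.452  0.373 -0.81 ]
 [ 0.008 -0.907 -0.421]] 412.80857885084197
side [ 0.23493629 -1.1665061   0.99930189] [[ 0.948 -0.203  0.246]
 [-0.319 -0.602  0.732]
 [-0.001 -0.772 -0.635]] 515.6489587802789
{'mtx': array([[303.15941458,   0.        , 283.17392169],
       [  0.        , 303.15941458, 202.78793952],
       [  0.        ,   0.        ,   1.        ]]), 'tool_from_camera': array([[-1.11117631e-04, -3.01791096e-01,  9.53374072e-01,
        -1.62310978e-01],
       [ 5.64649423e-04, -9.53373945e-01, -3.01790990e-01,
         8.38124356e-02],
       [ 9.99999834e-01,  5.04787820e-04,  2.76342823e-04,
         5.67782750e-04],
       [ 0.00000000e+00,  0.00000000e+00,  0.00000000e+00,
         1.00000000e+00]])}
```

View pics/scene0.png

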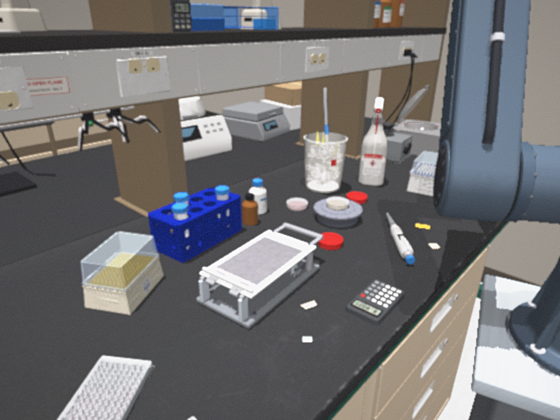

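View pics/side0.png

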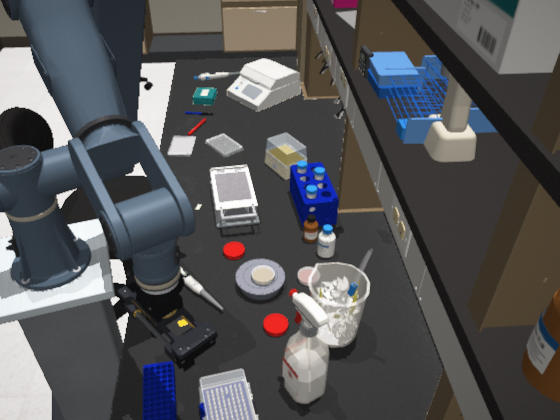

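The scene view shows the rest at about (260,265), with its handle at (300,237) facing −y. The turntable and dish are at (337,208). The amber and white bottles are at (250,210) and (258,195), and the spare dish is at (297,204). In the side view the rest is at (234,195) with its handle at (238,218), and the dish is at (263,275). I'll measure from the depth data.

Run:
```python
from h import *
box={"scene":{"board":(195,215,330,315),"tt":(308,192,366,228),"dish":(322,194,354,214),"spare":(284,196,311,212),"amb":(240,193,260,226),"wht":(248,178,270,215)},
"side":{"board":(205,160,262,232),"tt":(230,255,290,302),"dish":(245,262,280,288),"spare":(295,264,318,288),"amb":(300,215,320,245),"wht":(315,222,340,260)}}
for n in box:
    z=np.load(f"pics/{n}0.npz"); b,d=z["b"],z["d"]; X=cloud(d,z["K"],z["P"],z["Q"])
    hsv=cv2.cvtColor(b,cv2.COLOR_BGR2HSV)
    for k,(x0,y0,x1,y1) in box[n].items():
        p=X[y0:y1,x0:x1].reshape(-1,3); dd=d[y0:y1,x0:x1].ravel(); p=p[dd>0]
        h,e=np.histogram(p[:,2],bins=np.arange(-.01,.13,.004))
        print(n,k,[(round(float(e[i])*1000),int(h[i])) for i in np.argsort(-h)[:7]])
        lo={"board":.056,"tt":.025,"dish":.042,"spare":.009,"amb":.02,"wht":.02}[k]; hi={"board":.072,"tt":.038,"dish":.054,"spare":.022,"amb":.1,"wht":.1}[k]
        s=p[(p[:,2]>lo)&(p[:,2]<hi)]
        if k=="board":
            r=cv2.minAreaRect(s[:,:2].astype(np.float32)); print("   rect",r, cv2.boxPoints(r).round(3).tolist(),"medz",np.median(s[:,2]))
        else: 
            c,rad=cv2.minEnclosingCircle(s[:,:2].astype(np.float32)); print("   circ",np.round(c,4),round(rad,4),"mean",s.mean(0).round(4),"maxz",s[:,2].max().round(3))
    # shelf obstacle: points above .15 
    m=(d>0)&(X[...,2]>.12)&(X[...,2]<.6)&(X[...,1]>-.5)&(X[...,1]<.6)&(X[...,0]>.4)&(X[...,0]<1.5)
    q=X[m]; 
    for y in np.arange(-.5,.6,.2):
        s=q[(q[:,1]>y)&(q[:,1]<y+.2)]
        if len(s)>20: print("  hi",round(y,1),"xmin5%",np.percentile(s[:,0],[1,5,30]).round(2),"z",np.percentile(s[:,2],[5,95]).round(2))
```

```text
scene board [(-2, 4573), (62, 3669), (10, 2007), (2, 363), (58, 348), (6, 343), (14, 259)]
   rect ((0.6133061051368713, 0.0756412222981453), (0.27446192502975464, 0.2577782869338989), 81.41194152832031) [[0.4650000035762787, -0.04100000113248825], [0.7200000286102295, -0.07900000363588333], [0.7609999775886536, 0.19200000166893005], [0.5059999823570251, 0.23100000619888306]] medz 0.06411056313744443
scene tt [(-2, 719), (30, 493), (46, 175), (10, 141), (6, 138), (14, 122), (34, 98)]
   circ [ 0.5215 -0.2614] 0.0668 mean [ 0.5129 -0.245   0.0328] maxz 0.038
scene dish [(30, 189), (46, 175), (-2, 96), (34, 72), (42, 30), (14, 29), (38, 25)]
   circ [ 0.5244 -0.2699] 0.0318 mean [ 0.5236 -0.2664  0.0474] maxz 0.05
scene spare [(-2, 200), (14, 137), (10, 36), (2, 28), (6, 27), (-6, 3), (-10, 0)]
   circ [ 0.6473 -0.2849] 0.033 mean [ 0.647  -0.2797  0.0144] maxz 0.017
scene amb [(-2, 91), (54, 41), (50, 40), (58, 37), (42, 34), (78, 33), (46, 32)]
   circ [ 0.7164 -0.1355] 0.0556 mean [ 0.7117 -0.1279  0.0499] maxz 0.092
scene wht [(-2, 237), (58, 44), (62, 42), (66, 40), (78, 39), (54,
[... 1095 characters left out ...]
47), (-6, 31), (18, 15), (6, 10)]
   circ [ 0.6487 -0.284 ] 0.0311 mean [ 0.6406 -0.2803  0.015 ] maxz 0.021
side amb [(-2, 96), (2, 37), (50, 33), (-6, 32), (58, 31), (30, 29), (54, 29)]
   circ [ 0.715  -0.1303] 0.079 mean [ 0.7155 -0.1373  0.05  ] maxz 0.084
side wht [(-2, 232), (2, 86), (-6, 62), (62, 41), (90, 40), (6, 40), (66, 37)]
   circ [ 0.7299 -0.1827] 0.0516 mean [ 0.7275 -0.2104  0.0583] maxz 0.097
  hi -0.5 xmin5% [0.58 0.63 0.75] z [0.13 0.56]
  hi -0.3 xmin5% [0.77 0.78 0.83] z [0.36 0.52]
  hi -0.1 xmin5% [0.76 0.83 0.86] z [0.14 0.59]
  hi 0.1 xmin5% [0.87 0.88 0.91] z [0.33 0.47]
  hi 0.3 xmin5% [0.93 0.94 0.97] z [0.28 0.48]
  hi 0.5 xmin5% [0.98 0.98 0.99] z [0.26 0.46]
```

```bash
cat >> h.py <<'E'
EX=np.array([.151,.9885,0]);EX/=np.linalg.norm(EX);EZ=np.array([0,0,1.]);EY=np.cross(EZ,EX)
HINGE=np.array([.567,.2077,.058])
def rest(x,y,z): return HINGE+(x-.112)*EX+y*EY+(z-.058)*EZ
def tool(xa,ya):
    xa=np.array(xa)/np.linalg.norm(xa); ya=ya-xa*(ya@xa); ya/=np.linalg.norm(ya); return np.stack([xa,ya,np.cross(xa,ya)],1)
def rows(p1,R1,n,p0=None,R0=None,g=8.7):
    o=robot.get_obs(); p0=np.array(o["position"]) if p0 is None else p0; R0=Rm(o["tool_rot"]) if R0 is None else R0
    w=R.from_matrix(R0.T@R1).as_rotvec(); out=[]; p=p0;Q=R0
    for k in range(1,n+1):
        pn=p0+(p1-p0)*k/n; Qn=R0@R.from_rotvec(w*k/n).as_matrix()
        out.append([float(v) for v in (Q.T@(pn-p)*100).round(2)]+[float(v) for v in (w/n).round(3)]+[g]); p,Q=pn,Qn
    for r in out: print(r)
E
python3 - <<'E'
from h import *
print(rest(-.148,0,.061))
rows(rest(-.148,0,.2)-np.array([0,0,0]),tool(-EZ,EY),15)
E
```

```text
[ 0.52773869 -0.04931858  0.061     ]
[0.15, 3.07, -2.42, -0.171, -0.0, -0.0, 8.7]
[0.15, 3.44, -1.86, -0.171, -0.0, -0.0, 8.7]
[0.15, 3.71, -1.25, -0.171, -0.0, -0.0, 8.7]
[0.15, 3.86, -0.6, -0.171, -0.0, -0.0, 8.7]
[0.15, 3.91, 0.07, -0.171, -0.0, -0.0, 8.7]
[0.15, 3.84, 0.73, -0.171, -0.0, -0.0, 8.7]
[0.15, 3.66, 1.38, -0.171, -0.0, -0.0, 8.7]
[0.15, 3.37, 1.98, -0.171, -0.0, -0.0, 8.7]
[0.15, 2.98, 2.53, -0.171, -0.0, -0.0, 8.7]
[0.14, 2.51, 3.0, -0.171, -0.0, -0.0, 8.7]
[0.14, 1.96, 3.38, -0.171, -0.0, -0.0, 8.7]
[0.14, 1.36, 3.67, -0.171, -0.0, -0.0, 8.7]
[0.14, 0.72, 3.84, -0.171, -0.0, -0.0, 8.7]
[0.14, 0.05, 3.91, -0.171, -0.0, -0.0, 8.7]
[0.14, -0.62, 3.86, -0.171, -0.0, -0.0, 8.7]
```

Request:
arm_command:
  plan:
    - [0.15,3.1,-2.4,-0.171,0,0,5]
    - [0.15,3.4,-1.9,-0.171,0,0,5]
    - [0.15,3.7,-1.2,-0.171,0,0,5]
    - [0.15,3.9,-0.6,-0.171,0,0,5]
    - [0.15,3.9,0.1,-0.171,0,0,5]
    - [0.15,3.8,0.7,-0.171,0,0,5]
    - [0.15,3.7,1.4,-0.171,0,0,5]
    - [0.15,3.4,2.0,-0.171,0,0,5]
    - [0.15,3.0,2.5,-0.171,0,0,5]
    - [0.15,2.5,3.0,-0.171,0,0,5]

```text
time: 1.35
position: [0.4321, -0.209, 0.2035]
tool_rot: [-0.211, 0.675, 0.216, 0.674]
ft_force: [0.2, -0.2, 0.5]
grip_width: 0.0501
```

Run:
```python
from h import *
st(); rows(rest(-.148,0,.19),tool(-EZ,EY),7)
```

```text
t 1.35 pos [ 0.4321 -0.209   0.2035] q [-0.686  0.364  1.805  0.004  0.979 -1.3  ] F [ 0.2 -0.2  0.5] w 0.05013608241454455
[[-0.003 -0.575  0.818]
 [ 0.006  0.818  0.575]
 [-1.     0.007  0.001]]
[0.2, 1.08, 2.43, -0.115, 0.001, -0.001, 8.7]
[0.2, 0.79, 2.54, -0.115, 0.001, -0.001, 8.7]
[0.2, 0.5, 2.61, -0.115, 0.001, -0.001, 8.7]
[0.2, 0.19, 2.65, -0.115, 0.001, -0.001, 8.7]
[0.2, -0.11, 2.66, -0.115, 0.001, -0.001, 8.7]
[0.19, -0.42, 2.63, -0.115, 0.001, -0.001, 8.7]
[0.19, -0.72, 2.56, -0.115, 0.001, -0.001, 8.7]
```

Request:
arm_command:
  plan:
    - [0.2,1.1,2.4,-0.115,0,0,3.4]
    - [0.2,0.8,2.5,-0.115,0,0,3.4]
    - [0.2,0.5,2.6,-0.115,0,0,3.4]
    - [0.2,0.2,2.7,-0.115,0,0,3.4]
    - [0.2,-0.1,2.7,-0.115,0,0,3.4]
    - [0.2,-0.4,2.6,-0.115,0,0,3.4]
    - [0.2,-0.7,2.6,-0.115,0,0,3.4]
    - [0,0,0,0,0,0,3.4]

```text
time: 2.35
position: [0.526, -0.0379, 0.1874]
tool_rot: [-0.464, 0.53, 0.473, 0.529]
ft_force: [-0.2, -0.5, -0.1]
grip_width: 0.034
```

Run:
```python
from h import *
st(); b,d,K,P,Q=cam("wrist"); cv2.imwrite("pics/w1.png",b)
X=cloud(d,K,P,Q); L=np.stack([(X-HINGE)@EX+.112,(X-HINGE)@EY,X[...,2]],-1)
m=(d>0)&(L[...,0]>-.175)&(L[...,0]<-.125)&(abs(L[...,1])<.035)&(L[...,2]>.045)&(L[...,2]<.08)
s=L[m]; print("handle n",len(s))
for y in(-.03,-.015,0,.015,.03):
    t=s[abs(s[:,1]-y)<.006]
    if len(t): print(y,"x",np.percentile(t[:,0],[2,50,98]).round(4),"ztop",np.percentile(t[:,2],[90,98]).round(4))
m=(d>0)&(L[...,0]>-.2)&(L[...,0]<-.0)&(abs(L[...,1])<.09)&(L[...,2]>.055)&(L[...,2]<.07)
print(np.percentile(L[m][:,1],[.5,99.5]),np.median(L[m][:,2]))
bd=L[(d>0)&(abs(L[...,2]-.064)<.004)&(L[...,0]>-.12)&(abs(L[...,1])<.09)]
for x in(-.1,-.08,-.06,-.04): 
    t=bd[abs(bd[:,0]-x)<.006]; 
    if len(t): print(x,t[:,1].min(),t[:,1].max())
print("edge",np.percentile(bd[:,0],.5))
```

```text
t 2.35 pos [ 0.526  -0.0379  0.1874] q [-0.288  0.448  1.707  0.007  0.997 -1.741] F [-0.2 -0.5 -0.1] w 0.03404935892322394
[[-0.008 -0.993  0.121]
 [ 0.009  0.121  0.993]
 [-1.     0.009  0.008]]
handle n 829
-0.03 x [-0.1507 -0.1453 -0.1394] ztop [0.0672 0.0678]
-0.015 x [-0.1499 -0.1447 -0.139 ] ztop [0.0674 0.068 ]
0 x [-0.1501 -0.145  -0.1392] ztop [0.0672 0.068 ]
0.015 x [-0.1504 -0.1446 -0.1396] ztop [0.0673 0.0677]
0.03 x [-0.1507 -0.1448 -0.139 ] ztop [0.0674 0.0679]
[-0.05839016  0.06140783] 0.06430600565294867
-0.1 -0.05029979640615033 0.061828648742836285
-0.08 -0.06125421389147376 0.06162718825645711
-0.06 -0.061212285941935056 0.06187677285831327
-0.04 -0.059152623912457264 0.06181455802620537
edge -0.11233980414068624
```

View pics/w1.png

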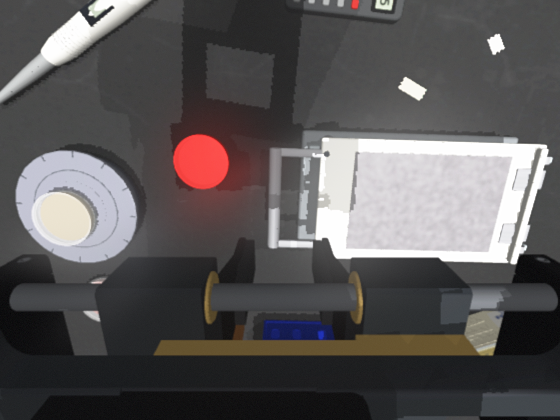

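Handle bar is at about (275,197) in the wrist view, top at 67 mm, 3 mm further along +ex than my estimate. I'll update the hinge estimate and descend.

```bash
sed -i 's/^HINGE=.*/HINGE=np.array([.567,.2077,.058])+.003*EX/' h.py
python3 - <<'E'
from h import *
rows(rest(-.148,0,.042),tool(-EZ,EY),4,g=3.4)
E
```

```text
[3.63, -0.13, -0.21, 0.007, 0.002, -0.003, 3.4]
[3.63, -0.12, -0.2, 0.007, 0.002, -0.003, 3.4]
[3.63, -0.11, -0.2, 0.007, 0.002, -0.003, 3.4]
[3.63, -0.1, -0.19, 0.007, 0.002, -0.003, 3.4]
```

Request:
arm_command:
  plan:
    - [2,-0.45,-0.8,0.02,0.008,-0.01,3.4]
    - [3.6,0,0,0,0,0,3.4]
    - [3.6,0,0,0,0,0,3.4]
    - [0,0,0,0,0,0,3.4]

```text
time: 2.9
position: [0.5281, -0.0512, 0.0942]
tool_rot: [-0.462, 0.537, 0.46, 0.536]
ft_force: [0.3, 0.1, -0.9]
grip_width: 0.0341
```

Run:
```python
from h import *
st();rows(rest(-.148,0,.042),tool(-EZ,EY),2,g=3.4)
```

```text
t 2.9 pos [ 0.5281 -0.0512  0.0942] q [-0.306  0.595  1.782 -0.004  0.763 -1.723] F [ 0.3  0.1 -0.9] w 0.034102670823834245
[[ 0.001 -0.989  0.151]
 [-0.003  0.151  0.989]
 [-1.    -0.002 -0.003]]
[2.61, 0.04, 0.25, -0.0, -0.001, 0.001, 3.4]
[2.61, 0.04, 0.25, -0.0, -0.001, 0.001, 3.4]
```

Request:
arm_command:
  plan:
    - [2.6,0.05,0.25,0,0,0,3.4]
    - [2.6,0.05,0.2,0,0,0,3.4]
    - [0,0,0,0,0,0,3.4]
    - [0,0,0,0,0,0,0.8]
    - [0,0,0,0,0,0,0.8]
    - [0,0,0,0,0,0,0.8]
  grip_force: 12

```text
time: 3.65
position: [0.5326, -0.0479, 0.0489]
tool_rot: [-0.461, 0.536, 0.454, 0.542]
ft_force: [5.8, 19.8, -1.4]
grip_width: 0.0122
```

Run:
```python
from h import *
o=st(); print("local",(np.array(o["position"])-rest(-.148,0,.042))@np.stack([EX,EY,EZ],1))
# arc rows: tool axes x=-Z y=EY z=EX
p0=0
th=np.linspace(0,1.74,19)
for a,b in zip(th[:-1],th[1:]): print(round(b,2),[round(-26*(np.sin(b)-np.sin(a)),2),0,round(-26*(np.cos(b)-np.cos(a)),2)])
```

```text
t 3.65 pos [ 0.5326 -0.0479  0.0489] q [-0.3    0.675  1.803  0.004  0.65  -1.712] F [ 5.8 19.8 -1.4] w 0.012239081511388937
[[ 0.013 -0.987  0.161]
 [-0.002  0.161  0.987]
 [-1.    -0.014  0.001]]
local [-0.00089663 -0.00457101  0.00686531]
0.1 [np.float64(-2.51), 0, np.float64(0.12)]
0.19 [np.float64(-2.49), 0, np.float64(0.36)]
0.29 [np.float64(-2.44), 0, np.float64(0.6)]
0.39 [np.float64(-2.37), 0, np.float64(0.83)]
0.48 [np.float64(-2.28), 0, np.float64(1.06)]
0.58 [np.float64(-2.17), 0, np.float64(1.27)]
0.68 [np.float64(-2.03), 0, np.float64(1.48)]
0.77 [np.float64(-1.88), 0, np.float64(1.67)]
0.87 [np.float64(-1.71), 0, np.float64(1.84)]
0.97 [np.float64(-1.53), 0, np.float64(2.0)]
1.06 [np.float64(-1.33), 0, np.float64(2.13)]
1.16 [np.float64(-1.11), 0, np.float64(2.25)]
1.26 [np.float64(-0.89), 0, np.float64(2.35)]
1.35 [np.float64(-0.66), 0, np.float64(2.42)]
1.45 [np.float64(-0.42), 0, np.float64(2.48)]
1.55 [np.float64(-0.18), 0, np.float64(2.51)]
1.64 [np.float64(0.06), 0, np.float64(2.51)]
1.74 [np.float64(0.3), 0, np.float64(2.49)]
```

Request:
arm_command:
  plan:
    - [0,0,0,0,0,0,2.4]
    - [0.5,0.4,0.3,0.01,-0.01,0,2.4]
    - [0.5,0,0,0,0,0,2.4]
    - [0,0,0,0,0,0,2.4]

```text
time: 4.15
position: [0.53, -0.0441, 0.0401]
tool_rot: [-0.457, 0.534, 0.453, 0.548]
ft_force: [0.1, -0.5, 1.6]
grip_width: 0.0238
```

```bash
cat > s.py <<'E'
from h import *
o=st(); d=np.array(o["position"])-HINGE; d=np.array([d@EX,d@EY,d[2]+.019]); print("grasp rel hinge",d.round(4),"r",np.hypot(d[0],d[2]),"th",np.arctan2(d[2]-.003*0,-d[0]))
E
python3 s.py
```

```text
t 4.15 pos [ 0.53   -0.0441  0.0401] q [-0.301  0.688  1.817  0.022  0.621 -1.717] F [ 0.1 -0.5  1.6] w 0.023835312980825158
[[ 0.018 -0.985  0.171]
 [ 0.008  0.171  0.985]
 [-1.    -0.017  0.011]]
grasp rel hinge [-0.2575 -0.0014  0.0011] r 0.25747756695246404 th 0.00422403101833655
```

Request:
arm_command:
  plan:
    - [0,0,-0.2,-0.02,0.008,0.018,2.4]
    - [0,0,0,0,0,0,0.8]
    - [0,0,0,0,0,0,0.8]
    - [0,0,0,0,0,0,0.8]
  grip_force: 14

```text
time: 4.65
position: [0.5299, -0.0465, 0.0399]
tool_rot: [-0.46, 0.536, 0.462, 0.536]
ft_force: [0.0, 1.2, -0.4]
grip_width: 0.0112
```

```bash
python3 s.py
```

```text
t 4.65 pos [ 0.5299 -0.0465  0.0399] q [-0.299  0.693  1.801  0.003  0.65  -1.721] F [ 0.   1.2 -0.4] w 0.011245002981476819
[[-0.002 -0.989  0.151]
 [ 0.002  0.151  0.989]
 [-1.     0.002  0.002]]
grasp rel hinge [-0.2599 -0.0017  0.0009] r 0.2599131294438643 th 0.0034635378176335286
```

Request:
arm_command:
  plan:
    - [-2.5,0,0.1,0,0,0,0.8]
    - [-2.5,0,0.35,0,0,0,0.8]
    - [-2.45,0,0.6,0,0,0,0.8]
    - [-2.4,0,0.8,0,0,0,0.8]
    - [-2.3,0,1.05,0,0,0,0.8]
    - [0,0,0,0,0,0,0.8]

```text
time: 5.4
position: [0.535, -0.0133, 0.1624]
tool_rot: [-0.457, 0.535, 0.463, 0.539]
ft_force: [0.6, -1.4, -1.8]
grip_width: 0.011
```

```bash
python3 s.py
```

```text
t 5.4 pos [ 0.535  -0.0133  0.1624] q [-0.24   0.491  1.718  0.012  0.936 -1.663] F [ 0.6 -1.4 -1.8] w 0.011023595766002094
[[-0.001 -0.988  0.154]
 [ 0.011  0.154  0.988]
 [-1.     0.003  0.01 ]]
grasp rel hinge [-0.2263 -0.0017  0.1234] r 0.25773214203809885 th 0.4993856900485416
```

Works well with low force. I'll continue the arc from 0.5.

Request:
arm_command:
  plan:
    - [-2.2,0,1.15,0,0.01,0,0.8]
    - [-2.1,0,1.4,0,0,0,0.8]
    - [-1.95,0,1.6,0,0,0,0.8]
    - [-1.75,0,1.8,0,0,0,0.8]
    - [-1.6,0,1.95,0,0,0,0.8]
    - [-1.4,0,2.1,0,0,0,0.8]
    - [0,0,0,0,0,0,0.8]

```text
time: 6.28
position: [0.5513, 0.094, 0.2637]
tool_rot: [-0.452, 0.536, 0.465, 0.54]
ft_force: [-0.9, -4.0, 4.6]
grip_width: 0.0104
```

```bash
python3 s.py
```

```text
t 6.275 pos [0.5513 0.094  0.2637] q [-0.041  0.394  1.547  0.019  1.209 -1.458] F [-0.9 -4.   4.6] w 0.010408570040498232
[[-0.008 -0.987  0.16 ]
 [ 0.018  0.16   0.987]
 [-1.     0.01   0.016]]
grasp rel hinge [-0.1178 -0.0016  0.2247] r 0.253748455758708 th 1.0879739324869457
```

Request:
arm_command:
  plan:
    - [-1.8,0,2.2,0,0.016,0.005,0.8]
    - [-1.0,0,2.5,0,0,0,0.8]
    - [-0.6,0,2.5,0,0,0,0.8]
    - [-0.35,0,2.6,0,0,0,0.8]
    - [0,0,0,0,0,0,0.8]

```text
time: 6.9
position: [0.5644, 0.1888, 0.2925]
tool_rot: [-0.45, 0.548, 0.464, 0.531]
ft_force: [-0.5, -1.2, 4.5]
grip_width: 0.0109
```

```bash
python3 s.py
```

```text
t 6.9 pos [0.5644 0.1888 0.2925] q [ 0.133  0.429  1.402  0.005  1.342 -1.275] F [-0.5 -1.2  4.5] w 0.010912912635316354
[[-0.031 -0.986  0.163]
 [ 0.     0.164  0.987]
 [-1.     0.031 -0.005]]
grasp rel hinge [-2.210e-02 -2.000e-04  2.535e-01] r 0.25448634004885906 th 1.4837354469763364
```

Request:
arm_command:
  plan:
    - [-0.4,0,2.4,0,0,0.02,0.8]
    - [-0.1,0,2.0,0,0,0,0.8]
    - [0.1,0,1.4,0,0,0,0.8]
    - [0,0,0,0,0,0,0.8]

```text
time: 7.4
position: [0.572, 0.2423, 0.2912]
tool_rot: [-0.443, 0.557, 0.469, 0.523]
ft_force: [-0.2, -0.0, -0.8]
grip_width: 0.0108
```

```bash
python3 s.py
```

```text
t 7.4 pos [0.572  0.2423 0.2912] q [ 0.216  0.482  1.315  0.01   1.405 -1.189] F [-0.2 -0.  -0.8] w 0.010766994760440735
[[-0.061 -0.984  0.166]
 [-0.003  0.167  0.986]
 [-0.998  0.059 -0.013]]
grasp rel hinge [0.0319 0.0003 0.2522] r 0.25425509070554064 th 1.6967455282862929
```

Request:
arm_command:
  plan:
    - [0.1,0,0.8,-0.01,0,-0.03,0.8]
    - [0.1,0,0.6,0,0,-0.03,0.8]
    - [0,0,0,0,0,0,0.8]

```text
time: 7.78
position: [0.575, 0.2508, 0.2898]
tool_rot: [-0.467, 0.542, 0.451, 0.534]
ft_force: [0.1, 0.9, -3.9]
grip_width: 0.0108
```

```bash
python3 s.py
python3 - <<'E'
from h import *
b,d,K,P,Q=cam("scene"); b=b[100:320,150:430]; cv2.imwrite("pics/s2.png",cv2.resize(b,None,fx=2,fy=2))
E
```

```text
t 7.775 pos [0.575  0.2508 0.2898] q [ 0.246  0.468  1.342 -0.026  1.333 -1.161] F [ 0.1  0.9 -3.9] w 0.010814824761848483
[[ 0.005 -0.988  0.157]
 [-0.024  0.157  0.987]
 [-1.    -0.009 -0.023]]
grasp rel hinge [ 0.0408 -0.0014  0.2508] r 0.25413553014840434 th 1.732053021379643
```

View pics/s2.png

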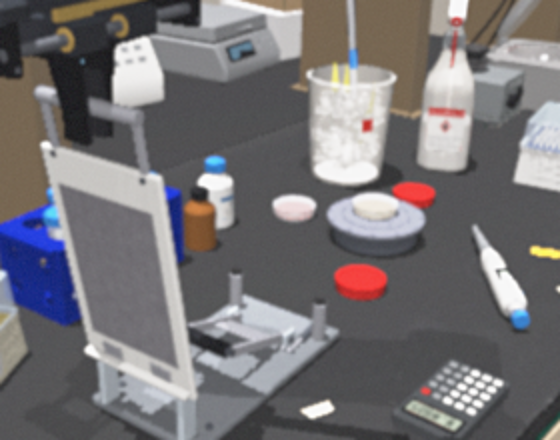

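Board is at its stop, leaning open (scene crop: handle at (90,105), folded leg with black roller at (210,345)). I'll release, rise, then pinch the roller between its arms and swing it on its arc.

Request:
arm_command:
  plan:
    - [0,0,0,0,0,0,3.4]
    - [0,0,0,0,0,0,3.4]
    - [0,0,0,0,0,0,3.4]

```text
time: 8.2
position: [0.5759, 0.2524, 0.2914]
tool_rot: [-0.466, 0.54, 0.451, 0.536]
ft_force: [-0.6, -0.5, -0.5]
grip_width: 0.0304
```

Request:
arm_command:
  plan:
    - [-2,0,0,0,0,0,3.4]
    - [-3,0,0,0,0,0,3.4]
    - [-3,0,0,0,0,0,3.4]
    - [0,0,0,0,0,0,3.4]

```text
time: 8.7
position: [0.5754, 0.255, 0.3737]
tool_rot: [-0.466, 0.54, 0.452, 0.536]
ft_force: [0.4, 0.3, 0.2]
grip_width: 0.0339
```

```bash
cat > t.py <<'E'
from h import *
import sys
b,d,K,P,Q=cam("scene"); X=cloud(d,K,P,Q); L=np.stack([(X-HINGE)@EX+.112,(X-HINGE)@EY,X[...,2]],-1)
# board angle: points of upper face in mid
v=L-np.array([.112,0,.058]); r=np.hypot(v[...,0],v[...,2]); m=(d>0)&(abs(v[...,1])<.03)&(r>.05)&(r<.2)&(v[...,2]>.02)
a=np.arctan2(v[...,2],-v[...,0])-np.arctan2(.006,r)*1; print("board th",np.median(a[m]),m.sum())
g=cv2.cvtColor(b,cv2.COLOR_BGR2GRAY)
k=(d>0)&(abs(L[...,1])<.024)&(L[...,0]>-.1)&(L[...,0]<.06)&(L[...,2]>.025)&(L[...,2]<.14)&(g<70)
if k.sum()>5: print("roller pts",k.sum(),L[k].mean(0).round(4),L[k].min(0).round(4),L[k].max(0).round(4))
E
python3 s.py; python3 t.py
python3 - <<'E'
from h import *
t=np.radians(14); T=tool(-np.cos(t)*EZ+np.sin(t)*EX,EY)
p=rest(.028,0,.049)+.015*T[:,0]; print("final",p)
rows(p+np.array([0,0,.16]),T,6,g=3.2)
E
```

```text
t 8.7 pos [0.5754 0.255  0.3737] q [ 0.25   0.409  1.214 -0.021  1.513 -1.162] F [0.4 0.3 0.2] w 0.03393659127643583
[[ 0.01  -0.988  0.157]
 [-0.019  0.157  0.987]
 [-1.    -0.013 -0.017]]
grasp rel hinge [ 0.045  -0.0012  0.3347] r 0.3377119702528054 th 1.7044287624724803
board th 1.7269189646745227 1939
roller pts 115 [0.0336 0.0045 0.0542] [ 0.0249 -0.0171  0.0472] [0.0385 0.0232 0.0586]
final [0.55531656 0.13121604 0.03444556]
[2.99, 0.02, -2.03, -0.001, -0.044, 0.002, 3.2]
[2.9, 0.02, -2.16, -0.001, -0.044, 0.002, 3.2]
[2.81, 0.01, -2.28, -0.001, -0.044, 0.002, 3.2]
[2.7, 0.01, -2.4, -0.001, -0.044, 0.002, 3.2]
[2.59, 0.01, -2.52, -0.001, -0.044, 0.002, 3.2]
[2.48, 0.01, -2.63, -0.001, -0.044, 0.002, 3.2]
```

Request:
arm_command:
  plan:
    - [0,0,-4.2,0,-0.06,0,3]
    - [-0.25,0,-4.2,0,-0.06,0,3]
    - [-0.5,0,-4.2,0,-0.06,0,3]
    - [0,0,0,0,-0.06,0,3]
    - [0,0,0,0,0,0,3]

```text
time: 9.38
position: [0.551, 0.1274, 0.3652]
tool_rot: [-0.404, 0.474, 0.509, 0.594]
ft_force: [-0.5, 0.0, 0.2]
grip_width: 0.0297
```

```bash
python3 s.py;  python3 - <<'E'
from h import *
t=np.radians(14); T=tool(-np.cos(t)*EZ+np.sin(t)*EX,EY)
p=rest(.028,0,.049)+.015*T[:,0]
rows(p+np.array([0,0,.06]),T,6,g=3)
E
```

```text
t 9.375 pos [0.551  0.1274 0.3652] q [-0.096  0.284  1.449  0.229  1.402 -1.547] F [-0.5  0.   0.2] w 0.0296731057849995
[[ 0.032 -0.988  0.153]
 [ 0.222  0.156  0.963]
 [-0.975  0.003  0.224]]
grasp rel hinge [-0.0848  0.0037  0.3262] r 0.33702895514604553 th 1.3165437183982607
[4.41, -0.08, -0.94, -0.001, -0.003, -0.0, 3]
[4.41, -0.07, -0.95, -0.001, -0.003, -0.0, 3]
[4.41, -0.07, -0.97, -0.001, -0.003, -0.0, 3]
[4.41, -0.07, -0.98, -0.001, -0.003, -0.0, 3]
[4.4, -0.07, -0.99, -0.001, -0.003, -0.0, 3]
[4.4, -0.06, -1.01, -0.001, -0.003, -0.0, 3]
```

Request:
arm_command:
  plan:
    - [4.4,-0.1,-1.0,0,0,0,3]
    - [4.4,-0.1,-1.0,0,0,0,3]
    - [4.4,-0.1,-1.0,0,0,0,3]
    - [4.4,-0.05,-1.0,0,0,0,3]
    - [4.4,-0.05,-1.0,0,0,0,3]
    - [4.0,-0.05,-1.0,0,0,0,3]
    - [0,0,0,0,0,0,3]

```text
time: 10.25
position: [0.5543, 0.1316, 0.0875]
tool_rot: [-0.407, 0.474, 0.511, 0.59]
ft_force: [0.0, -0.2, 0.7]
grip_width: 0.03
```

```bash
python3 s.py;  python3 - <<'E'
from h import *
t=np.radians(14); T=tool(-np.cos(t)*EZ+np.sin(t)*EX,EY)
p=rest(.028,0,.049)+.015*T[:,0]
rows(p,T,3,g=3)
b,d,K,P,Q=cam("wrist"); cv2.imwrite("pics/w3.png",b)
E
```

```text
t 10.25 pos [0.5543 0.1316 0.0875] q [-0.084  0.636  1.74   0.316  0.781 -1.734] F [ 0.  -0.2  0.7] w 0.030010999468842454
[[ 0.028 -0.989  0.145]
 [ 0.217  0.147  0.965]
 [-0.976  0.005  0.219]]
grasp rel hinge [-0.0801  0.0011  0.0485] r 0.09363192356389242 th 0.5443289407658118
[1.72, -0.04, -0.4, 0.001, -0.008, -0.002, 3]
[1.72, -0.04, -0.41, 0.001, -0.008, -0.002, 3]
[1.72, -0.04, -0.42, 0.001, -0.008, -0.002, 3]
```

View pics/w3.png

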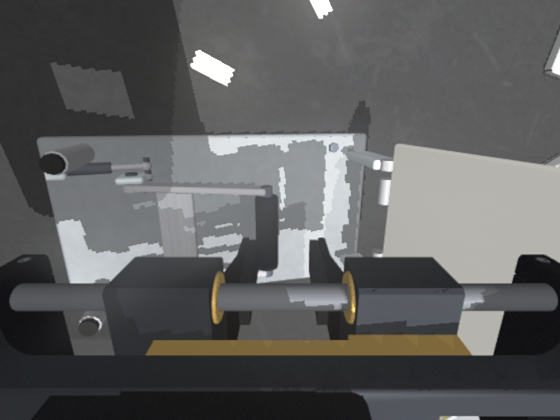

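Roller is at (267,230), with the fingertips straddling it at (245,260) and (320,260). The planned −12 mm shift along the jaws centres it. Going down.

Request:
arm_command:
  plan:
    - [1.5,0,-0.7,0,-0.01,0,3]
    - [1.7,0,-0.4,0,-0.01,0,3]
    - [1.7,0,-0.2,0,0,0,3]
    - [0,0,0,0,0,0,3]

```text
time: 10.8
position: [0.5606, 0.1318, 0.0421]
tool_rot: [-0.406, 0.464, 0.512, 0.598]
ft_force: [-0.1, -0.6, 0.2]
grip_width: 0.0299
```

```bash
python3 s.py;  python3 - <<'E'
from h import *
t=np.radians(14); T=tool(-np.cos(t)*EZ+np.sin(t)*EX,EY)
p=rest(.028,0,.049)+.015*T[:,0]
rows(p,T,1,g=3)
E
```

```text
t 10.8 pos [0.5606 0.1318 0.0421] q [-0.094  0.718  1.759  0.391  0.68  -1.828] F [-0.1 -0.6  0.2] w 0.029923768071604916
[[ 0.045 -0.989  0.138]
 [ 0.236  0.145  0.961]
 [-0.971 -0.011  0.24 ]]
grasp rel hinge [-0.079  -0.0051  0.0031] r 0.07903757019312511 th 0.038723433626058186
[0.7, 0.52, -0.31, 0.009, -0.002, 0.009, 3]
```

Request:
arm_command:
  plan:
    - [0.7,0.4,-0.3,0,0,0.01,3]
    - [0,0,0,0,0,0,3]
    - [0,0,0,0,0,0,1]
    - [0,0,0,0,0,0,1]
    - [0,0,0,0,0,0,1]
  grip_force: 10

```text
time: 11.42
position: [0.5573, 0.1311, 0.0353]
tool_rot: [-0.405, 0.465, 0.515, 0.596]
ft_force: [-0.9, -1.0, -0.6]
grip_width: 0.0154
```

```bash
cat > r.py <<'E'
from h import *
o=st(); T=Rm(o["tool_rot"]); g=np.array(o["position"])-.015*T[:,0]-rest(-.062,0,.020); a,z=g@EX,g[2]
print("rel pivot",a.round(4),(g@EY).round(4),z.round(4),"r",np.hypot(a,z),"leg",np.arctan2(z,a)-np.radians(18))
print("tool rotvec to fix",R.from_matrix(T.T@tool(-np.cos(.244)*EZ+np.sin(.244)*EX,EY)).as_rotvec().round(3))
# arc continuing from current
th0=np.arctan2(z,a); 
for k in range(1,9):
    t1=th0+.17*k; D=np.array([.095*np.cos(t1),.095*np.sin(t1)])-np.array([.095*np.cos(t1-.17),.095*np.sin(t1-.17)])
    print(round(t1-np.radians(18),2),(T.T@(D[0]*EX+D[1]*EZ)*100).round(2))
E
python3 r.py
```

```text
t 11.425 pos [0.5573 0.1311 0.0353] q [-0.096  0.729  1.763  0.394  0.673 -1.838] F [-0.9 -1.  -0.6] w 0.015371103943652525
[[ 0.037 -0.99   0.137]
 [ 0.237  0.142  0.961]
 [-0.971 -0.003  0.24 ]]
rel pivot 0.0903 -0.0019 0.0299 r 0.09506727084104742 leg 0.005480674082560699
tool rotvec to fix [ 0.01  -0.002  0.001]
0.18 [-1.59  0.   -0.26]
0.35 [-1.52  0.   -0.53]
0.52 [-1.41  0.01 -0.78]
0.69 [-1.26  0.01 -1.  ]
0.86 [-1.07  0.01 -1.2 ]
1.03 [-0.85  0.01 -1.37]
1.2 [-0.61  0.01 -1.49]
1.37 [-0.35  0.01 -1.57]
```

Request:
arm_command:
  plan:
    - [-1.6,0,-0.25,0,0,0,1]
    - [-1.5,0,-0.5,0,0,0,1]
    - [-1.4,0,-0.8,0,0,0,1]
    - [-1.3,0,-1.0,0,0,0,1]
    - [0,0,0,0,0,0,1]
  grip_force: 14

```text
time: 12.05
position: [0.5506, 0.0877, 0.0888]
tool_rot: [-0.406, 0.466, 0.514, 0.595]
ft_force: [0.5, -1.1, -2.4]
grip_width: 0.0151
```

```bash
python3 r.py
```

```text
t 12.05 pos [0.5506 0.0877 0.0888] q [-0.177  0.627  1.766  0.341  0.783 -1.854] F [ 0.5 -1.1 -2.4] w 0.01514082644646429
[[ 0.037 -0.99   0.136]
 [ 0.233  0.141  0.962]
 [-0.972 -0.004  0.236]]
rel pivot 0.0464 -0.0019 0.0834 r 0.09540435842425703 leg 0.7491280332096457
tool rotvec to fix [ 0.01  -0.006  0.001]
0.92 [-0.99  0.01 -1.27]
1.09 [-0.76  0.01 -1.42]
1.26 [-0.51  0.02 -1.53]
1.43 [-0.24  0.02 -1.59]
1.6 [ 0.03  0.02 -1.61]
1.77 [ 0.3   0.02 -1.58]
1.94 [ 0.57  0.02 -1.51]
2.11 [ 0.81  0.02 -1.39]
```

Request:
arm_command:
  plan:
    - [-1.0,0,-1.25,0,0,0,1]
    - [-0.75,0,-1.4,0,0,0,1]
    - [-0.5,0,-1.5,0,0,0,1]
    - [-0.15,0,-0.9,0,0,0,1]
    - [0,0,0,0,0,0,1]

```text
time: 12.68
position: [0.5421, 0.0334, 0.1015]
tool_rot: [-0.4, 0.465, 0.515, 0.598]
ft_force: [1.3, -0.3, -5.1]
grip_width: 0.0154
```

```bash
python3 r.py|head -6
```

```text
t 12.675 pos [0.5421 0.0334 0.1015] q [-0.287  0.6    1.778  0.339  0.828 -1.948] F [ 1.3 -0.3 -5.1] w 0.015375150881680165
[[ 0.037 -0.989  0.144]
 [ 0.244  0.149  0.958]
 [-0.969 -0.     0.247]]
rel pivot -0.0087 -0.0017 0.096 r 0.09643137353470028 leg 1.3471144571448137
tool rotvec to fix [ 0.003  0.006 -0.   ]
```

Request:
arm_command:
  plan:
    - [0,0,0,0,0,0,3]
    - [0,0,0,0,0,0,3]
    - [-1.5,0,0,0,0,0,3]
    - [-4.5,0,0,0,0.05,0,3.4]
    - [-5,0,0,0,0.05,0,3.4]
    - [-5,0,0,0,0.05,0,3.4]
    - [-5,0,0,0,0.05,0,3.4]
    - [-5,0,0,0,0.04,0,3.4]
    - [0,0,0,0,0,0,3.4]

```text
time: 13.8
position: [0.5356, -0.009, 0.3753]
tool_rot: [-0.462, 0.535, 0.458, 0.539]
ft_force: [-0.7, 0.8, -0.9]
grip_width: 0.0345
```

```bash
python3 s.py; python3 t.py
python3 - <<'E'
from h import *
print("to",rest(.1507,0,.375)); rows(rest(.1507,0,.375),tool(-EZ,EY),7,g=3.4)
E
```

```text
t 13.8 pos [ 0.5356 -0.009   0.3753] q [-2.260e-01  2.530e-01  1.445e+00  1.000e-03  1.435e+00 -1.643e+00] F [-0.7  0.8 -0.9] w 0.03447684768036222
[[ 0.009 -0.988  0.153]
 [-0.001  0.153  0.988]
 [-1.    -0.009  0.001]]
grasp rel hinge [-0.2219 -0.0016  0.3363] r 0.4029589104296761 th 0.9875354245187132
board th 1.7258361173295484 2187
roller pts 159 [-0.0647  0.0006  0.1179] [-0.0746 -0.024   0.1083] [-0.0592  0.024   0.1238]
to [0.57329691 0.24892183 0.375     ]
[-0.03, 0.01, 3.72, -0.0, 0.0, 0.001, 3.4]
[-0.03, 0.01, 3.72, -0.0, 0.0, 0.001, 3.4]
[-0.03, 0.01, 3.72, -0.0, 0.0, 0.001, 3.4]
[-0.03, 0.01, 3.72, -0.0, 0.0, 0.001, 3.4]
[-0.03, 0.01, 3.72, -0.0, 0.0, 0.001, 3.4]
[-0.03, 0.01, 3.72, -0.0, 0.0, 0.001, 3.4]
[-0.03, 0.0, 3.72, -0.0, 0.0, 0.001, 3.4]
```

Request:
arm_command:
  plan:
    - [-0.05,0,4.3,0,0,0,3.4]
    - [0,0,4.3,0,0,0,3.4]
    - [0,0,4.3,0,0,0,3.4]
    - [0,0,4.3,0,0,0,3.4]
    - [0,0,4.3,0,0,0,3.4]
    - [0,0,4.3,0,0,0,3.4]
    - [0,0,0,0,0,0,3.4]

```text
time: 14.72
position: [0.5685, 0.2494, 0.3627]
tool_rot: [-0.454, 0.544, 0.462, 0.533]
ft_force: [0.2, -0.8, -0.5]
grip_width: 0.034
```

```bash
python3 s.py
python3 - <<'E'
from h import *
b,d,K,P,Q=cam("wrist"); X=cloud(d,K,P,Q); L=np.stack([(X-HINGE)@EX+.112,(X-HINGE)@EY,X[...,2]],-1)
s=L[(d>0)&(L[...,0]>.11)&(L[...,0]<.19)&(abs(L[...,1])<.035)&(L[...,2]>.3)&(L[...,2]<.335)]
print("handle",len(s),np.percentile(s,[2,50,98],axis=0).round(4))
rows(rest(.1507,0,.294),tool(-EZ,EY),3,g=3.4)
E
```

```text
t 14.725 pos [0.5685 0.2494 0.3627] q [ 0.232  0.412  1.239  0.003  1.51  -1.177] F [ 0.2 -0.8 -0.5] w 0.03402010373990969
[[-0.019 -0.987  0.161]
 [-0.002  0.161  0.987]
 [-1.     0.019 -0.005]]
grasp rel hinge [0.0385 0.0049 0.3237] r 0.32593253469577854 th 1.6891576632229426
handle 1403 [[ 0.148  -0.0333  0.3148]
 [ 0.1536  0.0035  0.3198]
 [ 0.1595  0.0338  0.3216]]
[2.28, -0.21, 0.07, -0.004, -0.002, -0.007, 3.4]
[2.28, -0.19, 0.07, -0.004, -0.002, -0.007, 3.4]
[2.28, -0.18, 0.06, -0.004, -0.002, -0.007, 3.4]
```

Request:
arm_command:
  plan:
    - [1.0,-0.5,0.45,-0.01,-0.005,-0.02,3.4]
    - [2.8,0,0.05,0,0,0,3.4]
    - [2.8,0,0,0,0,0,3.4]
    - [0,0,0,0,0,0,3.4]

```text
time: 15.28
position: [0.5715, 0.2455, 0.2921]
tool_rot: [-0.459, 0.541, 0.459, 0.535]
ft_force: [-0.1, 0.8, 0.2]
grip_width: 0.0337
```

```bash
python3 s.py
```

```text
t 15.275 pos [0.5715 0.2455 0.2921] q [ 0.228  0.46   1.35  -0.004  1.34  -1.183] F [-0.1  0.8  0.2] w 0.03367763482029344
[[-0.007 -0.987  0.158]
 [-0.005  0.158  0.987]
 [-1.     0.006 -0.006]]
grasp rel hinge [0.0351 0.0013 0.2531] r 0.2555118441964181 th 1.7084109301393253
```

Request:
arm_command:
  plan:
    - [-0.3,0,0.6,0,0,0,3.4]
    - [0,0,0,0,0,0,0.8]
    - [0,0,0,0,0,0,0.8]
    - [0,0,0,0,0,0,0.8]
    - [0,0,0,0,0,0,0.8]
  grip_force: 14

```text
time: 15.9
position: [0.5743, 0.2508, 0.2991]
tool_rot: [-0.459, 0.54, 0.457, 0.537]
ft_force: [0.5, 0.7, -2.7]
grip_width: 0.0117
```

```bash
python3 s.py
python3 - <<'E'
from h import *
o=robot.get_obs(); T=Rm(o["tool_rot"]); d=np.array(o["position"])-HINGE; x,z=d@EX,d[2]+.019; r=np.hypot(x,z); t=np.arctan2(z,-x)
while t>.33:
    n=max(t-.1,.32); D=r*np.array([-np.cos(n)+np.cos(t),np.sin(n)-np.sin(t)]); print(round(n,2),(T.T@(D[0]*EX+D[1]*EZ)*100).round(2)); t=n
E
```

```text
t 15.9 pos [0.5743 0.2508 0.2991] q [ 0.236  0.458  1.333 -0.004  1.352 -1.174] F [ 0.5  0.7 -2.7] w 0.011668633493516404
[[-0.001 -0.987  0.16 ]
 [-0.004  0.16   0.987]
 [-1.    -0.    -0.004]]
grasp rel hinge [ 0.0407 -0.0007  0.2601] r 0.26331338558947276 th 1.7259619801579267
1.63 [-0.26 -0.02 -2.62]
1.53 [-0.   -0.02 -2.63]
1.43 [ 0.26 -0.02 -2.62]
1.33 [ 0.52 -0.02 -2.58]
1.23 [ 0.78 -0.02 -2.52]
1.13 [ 1.02 -0.02 -2.43]
1.03 [ 1.26 -0.02 -2.31]
0.93 [ 1.48 -0.02 -2.17]
0.83 [ 1.69 -0.02 -2.01]
0.73 [ 1.89 -0.02 -1.84]
0.63 [ 2.06 -0.01 -1.64]
0.53 [ 2.21 -0.01 -1.42]
0.43 [ 2.34 -0.01 -1.2 ]
0.33 [ 2.45 -0.01 -0.96]
```

Request:
arm_command:
  plan:
    - [-0.2,0,-2.6,0,0,0,0.8]
    - [0,0,-2.6,0,0,0,0.8]
    - [0.3,0,-2.6,0,0,0,0.8]
    - [0.5,0,-2.6,0,0,0,0.8]
    - [0.8,0,-2.5,0,0,0,0.8]
    - [0,0,0,0,0,0,0.8]
  grip_force: 16

```text
time: 16.65
position: [0.5543, 0.123, 0.287]
tool_rot: [-0.46, 0.536, 0.458, 0.54]
ft_force: [0.3, -0.4, -1.5]
grip_width: 0.0114
```

```bash
python3 s.py
```

```text
t 16.65 pos [0.5543 0.123  0.287 ] q [ 2.100e-02  3.780e-01  1.503e+00  1.000e-03  1.256e+00 -1.392e+00] F [ 0.3 -0.4 -1.5] w 0.011375539649569612
[[ 0.004 -0.987  0.158]
 [ 0.001  0.158  0.987]
 [-1.    -0.004  0.002]]
grasp rel hinge [-8.86e-02 -2.00e-04  2.48e-01] r 0.2633918057209996 th 1.227661435524887
```

Request:
arm_command:
  plan:
    - [1.0,0,-2.4,0,0,0,0.8]
    - [1.25,0,-2.3,0,0,0,0.8]
    - [1.5,0,-2.2,0,0,0,0.8]
    - [1.7,0,-2.0,0,0,0,0.8]
    - [1.9,0,-1.85,0,0,0,0.8]
    - [2.0,0,-1.65,0,0,0,0.8]
    - [0,0,0,0,0,0,0.8]

```text
time: 17.52
position: [0.5353, 0.0023, 0.1935]
tool_rot: [-0.46, 0.535, 0.46, 0.539]
ft_force: [-1.0, -2.2, 0.2]
grip_width: 0.0112
```

```bash
python3 s.py
```

```text
t 17.525 pos [0.5353 0.0023 0.1935] q [-0.207  0.444  1.692  0.006  1.002 -1.627] F [-1.  -2.2  0.2] w 0.011240632210431324
[[ 0.005 -0.988  0.154]
 [ 0.004  0.154  0.988]
 [-1.    -0.004  0.005]]
grasp rel hinge [-0.2108  0.0003  0.1545] r 0.26136163198725537 th 0.6326102397194182
```

Request:
arm_command:
  plan:
    - [2.2,0,-1.4,0,0,0,0.8]
    - [2.1,0,-1.1,0,0,0,0.8]
    - [1.2,0,-0.5,0,0,0,0.8]
    - [0,0,0,0,0,0,0.8]

```text
time: 18.02
position: [0.5308, -0.0263, 0.1404]
tool_rot: [-0.461, 0.535, 0.461, 0.537]
ft_force: [-2.4, -2.9, 0.2]
grip_width: 0.0112
```

```bash
python3 s.py
```

```text
t 18.025 pos [ 0.5308 -0.0263  0.1404] q [-0.261  0.519  1.748  0.003  0.873 -1.684] F [-2.4 -2.9  0.2] w 0.011163252506277362
[[ 0.002 -0.989  0.149]
 [ 0.001  0.149  0.989]
 [-1.    -0.002  0.002]]
grasp rel hinge [-0.2398  0.0004  0.1014] r 0.2603884119983469 th 0.4000947903197156
```

Request:
arm_command:
  plan:
    - [0.7,0,-0.25,0,0,0,0.8]
    - [0.5,0,-0.15,0,0,0,0.8]
    - [0.4,0,-0.1,0,0,0,0.8]
    - [0,0,0,0,0,0,0.8]

```text
time: 18.52
position: [0.5306, -0.0301, 0.1301]
tool_rot: [-0.463, 0.534, 0.461, 0.536]
ft_force: [-3.0, -4.0, -1.2]
grip_width: 0.0111
```

```bash
python3 s.py
```

```text
t 18.525 pos [ 0.5306 -0.0301  0.1301] q [-2.670e-01  5.350e-01  1.757e+00  1.000e-03  8.450e-01 -1.692e+00] F [-3.  -4.  -1.2] w 0.011120706187709
[[ 0.004 -0.989  0.146]
 [-0.     0.146  0.989]
 [-1.    -0.004  0.   ]]
grasp rel hinge [-0.2436  0.      0.0911] r 0.2600309482248102 th 0.35793398091360057
```

Request:
arm_command:
  plan:
    - [0.35,0,-0.1,0,0,0,0.8]
    - [0.3,0,-0.1,0,0,0,0.8]
    - [0.2,0,0,0,0,0,0.8]
    - [0,0,0,0,0,0,0.8]

```text
time: 19.02
position: [0.5307, -0.0301, 0.1299]
tool_rot: [-0.465, 0.533, 0.461, 0.536]
ft_force: [-1.9, -2.9, 0.6]
grip_width: 0.0116
```

```bash
python3 s.py
```

```text
t 19.025 pos [ 0.5307 -0.0301  0.1299] q [-2.670e-01  5.340e-01  1.760e+00  1.000e-03  8.400e-01 -1.695e+00] F [-1.9 -2.9  0.6] w 0.011633733565238499
[[ 0.007 -0.99   0.143]
 [-0.002  0.143  0.99 ]
 [-1.    -0.008 -0.   ]]
grasp rel hinge [-2.436e-01 -1.000e-04  9.090e-02] r 0.2600097567120999 th 0.35730513217928395
```

Run:
```python
from h import *
for n in("scene","side"):
    b,d,K,P,Q=cam(n); X=cloud(d,K,P,Q); L=np.stack([(X-HINGE)@EX,(X-HINGE)@EY,X[...,2]-.058],-1)
    s=L[(d>0)&(abs(L[...,1])<.05)&(L[...,0]>-.19)&(L[...,0]<-.03)&(abs(L[...,2]+np.tan(.345)*L[...,0]-.006)<.012)]
    f=np.polyfit(s[:,0],s[:,2],1); print(n,len(s),"theta",np.arctan(-f[0]),"z0",f[1])
```

```text
scene 3213 theta 0.3435365249374111 z0 0.00695572468666649
side 104 theta 0.3440422242977646 z0 0.006576268034607595
```

Request:
arm_command:
  plan:
    - [0,0,0,0,0,0,3.2]
    - [0,0,0,0,0,0,3.2]
    - [0,0,0,0,0,0,3.2]
    - [-2,0,0,0,0,0,3.4]
    - [-4,0,0,0,0,0,3.4]
    - [-2,0,-4,0,0,0,7.8]
    - [0,0,-5,0,0,0,7.8]
    - [0,0,-5,0,0,0,7.8]
    - [0,0,0,0,0,0,7.8]

```text
time: 20.25
position: [0.5146, -0.1694, 0.2107]
tool_rot: [-0.467, 0.529, 0.46, 0.539]
ft_force: [-0.8, -0.2, 0.3]
grip_width: 0.0661
```

```bash
python3 s.py
python3 - <<'E'
from h import *
b,d,K,P,Q=cam("scene"); X=cloud(d,K,P,Q); L=np.stack([(X-HINGE)@EX,(X-HINGE)@EY,X[...,2]-.058],-1)
s=L[(d>0)&(abs(L[...,1])<.05)&(L[...,0]>-.19)&(L[...,0]<-.03)&(abs(L[...,2]+np.tan(.345)*L[...,0]-.006)<.02)]
f=np.polyfit(s[:,0],s[:,2],1); print(len(s),"theta",np.arctan(-f[0]),"z0",f[1])
rows(np.array([.5245,-.272,.13]),tool(-EZ,EY),3,g=7.8)
E
```

```text
t 20.25 pos [ 0.5146 -0.1694  0.2107] q [-0.53   0.425  1.666  0.011  1.037 -1.965] F [-0.8 -0.2  0.3] w 0.0660580577602698
[[ 0.016 -0.99   0.141]
 [ 0.002  0.141  0.99 ]
 [-1.    -0.016  0.004]]
grasp rel hinge [-0.3837 -0.0052  0.1717] r 0.4203503627621842 th 0.42079217224875837
3196 theta 0.3413865979571205 z0 0.0069748565327946484
[2.68, -0.79, -3.42, 0.004, 0.002, 0.005, 7.8]
[2.68, -0.81, -3.41, 0.004, 0.002, 0.005, 7.8]
[2.68, -0.84, -3.4, 0.004, 0.002, 0.005, 7.8]
```

Board stands at 0.341 by itself. Moving over the dish for a near measurement.

Request:
arm_command:
  plan:
    - [2,-0.8,-3.4,0.005,0,0.005,8.2]
    - [2,-0.8,-3.4,0.005,0,0.005,8.2]
    - [2,-0.8,-3.4,0,0,0.005,8.2]
    - [0,0,0,0,0,0,8.2]

```text
time: 20.8
position: [0.5259, -0.2672, 0.148]
tool_rot: [-0.46, 0.532, 0.465, 0.537]
ft_force: [0.4, 0.7, 0.4]
grip_width: 0.0819
```

```bash
python3 s.py
python3 - <<'E'
from h import *
b,d,K,P,Q=cam("wrist"); cv2.imwrite("pics/w4.png",b); X=cloud(d,K,P,Q)
m=(d>0)&(np.hypot(X[...,0]-.5245,X[...,1]+.272)<.05)
s=X[m&(X[...,2]>.041)&(X[...,2]<.056)]; c,r=cv2.minEnclosingCircle(s[:,:2].astype(np.float32)); print("dish",len(s),c,r,"top",np.percentile(s[:,2],[50,95]))
# symmetrical extents
print(np.percentile(s,[1,99],axis=0).round(4))
s=X[m&(X[...,2]>.026)&(X[...,2]<.038)]; print("disc z",np.median(s[:,2]))
E
```

```text
t 20.8 pos [ 0.5259 -0.2672  0.148 ] q [-0.664  0.576  1.59   0.01   0.982 -2.095] F [0.4 0.7 0.4] w 0.08192512788669601
[[ 0.001 -0.989  0.145]
 [ 0.01   0.145  0.989]
 [-1.     0.001  0.01 ]]
grasp rel hinge [-0.4787 -0.0311  0.109 ] r 0.49091196969311096 th 0.2238069109963236
dish 3426 (0.5265290141105652, -0.27299362421035767) 0.03092840127646923 top [0.04812783 0.04924151]
[[ 0.4968 -0.3012  0.0442]
 [ 0.5543 -0.2444  0.0496]]
disc z 0.03329350976008663
```

View pics/w4.png

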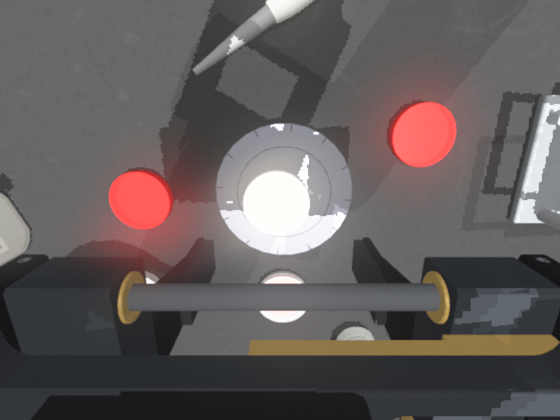

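Dish is at (277,203) on the turntable, centre (0.526, −0.273), top at 48 mm and disc at 33 mm. Descending.

Request:
arm_command:
  plan:
    - [3.5,0,-0.55,0,0.01,0,8.2]
    - [3.5,0,0,0,0,0,8.2]
    - [2.2,0,0,0,0,0,8.2]
    - [0,0,0,0,0,0,8.2]

```text
time: 21.35
position: [0.5275, -0.263, 0.0575]
tool_rot: [-0.464, 0.532, 0.465, 0.534]
ft_force: [0.2, -0.6, -0.0]
grip_width: 0.082
```

```bash
python3 s.py
python3 - <<'E'
from h import *
rows(np.array([.526,-.2728,.0365]),tool(-EZ,EY),1,g=8.2)
E
```

```text
t 21.35 pos [ 0.5275 -0.263   0.0575] q [-0.654  0.708  1.649  0.004  0.784 -2.09 ] F [ 0.2 -0.6 -0. ] w 0.08196642783122295
[[ 0.002 -0.991  0.137]
 [ 0.002  0.137  0.991]
 [-1.    -0.002  0.002]]
grasp rel hinge [-0.4743 -0.032   0.0185] r 0.4746614751587772 th 0.039062589608327855
[2.1, 0.02, -0.99, 0.014, 0.002, 0.002, 8.2]
```

Request:
arm_command:
  plan:
    - [0,0,-0.95,0.01,0,0,8.2]
    - [1.2,0,0,0,0,0,8.2]
    - [0,0,0,0,0,0,8.2]

```text
time: 21.72
position: [0.5281, -0.2723, 0.0482]
tool_rot: [-0.464, 0.534, 0.461, 0.537]
ft_force: [-0.1, -0.3, -0.8]
grip_width: 0.0819
```

```bash
python3 s.py
python3 - <<'E'
from h import *
rows(np.array([.526,-.2728,.0365]),tool(-EZ,EY),1,g=8.2)
E
```

```text
t 21.725 pos [ 0.5281 -0.2723  0.0482] q [-0.666  0.726  1.644  0.005  0.767 -2.094] F [-0.1 -0.3 -0.8] w 0.08194182981175151
[[ 0.006 -0.989  0.146]
 [-0.001  0.146  0.989]
 [-1.    -0.006  0.   ]]
grasp rel hinge [-0.4834 -0.0341  0.0092] r 0.48344028075850204 th 0.018961397108325295
[1.17, 0.21, -0.08, 0.005, 0.0, 0.006, 8.2]
```

Request:
arm_command:
  plan:
    - [1.2,0.2,-0.05,0,0,0.005,8.2]
    - [0,0,0,0,0,0,8.2]

```text
time: 21.98
position: [0.5262, -0.2728, 0.0359]
tool_rot: [-0.463, 0.535, 0.462, 0.536]
ft_force: [-0.2, -0.4, -0.6]
grip_width: 0.0821
```

```bash
python3 s.py
```

```text
t 21.975 pos [ 0.5262 -0.2728  0.0359] q [-6.670e-01  7.460e-01  1.648e+00  1.000e-03  7.460e-01 -2.092e+00] F [-0.2 -0.4 -0.6] w 0.08209516910634278
[[ 0.002 -0.989  0.146]
 [-0.001  0.146  0.989]
 [-1.    -0.002 -0.   ]]
grasp rel hinge [-0.4842 -0.0322 -0.0031] r 0.4841957984892985 th -0.006448852399933757
```

Close gently and lift.

Request:
arm_command:
  plan:
    - [0,0,0,0,0,0,5.4]
    - [0,0,0,0,0,0,5.4]
    - [0,0,0,0,0,0,5.4]
    - [0,0,0,0,0,0,5.4]
    - [-1,0,0,0,0,0,5.4]
    - [-1.5,0,0,0,0,0,5.4]
    - [0,0,0,0,0,0,5.4]
  grip_force: 12

```text
time: 22.85
position: [0.5267, -0.2733, 0.0633]
tool_rot: [-0.463, 0.535, 0.461, 0.536]
ft_force: [-0.9, -1.0, 0.3]
grip_width: 0.0571
```

```bash
python3 s.py
```

```text
t 22.85 pos [ 0.5267 -0.2733  0.0633] q [-6.670e-01  7.020e-01  1.638e+00  1.000e-03  7.980e-01 -2.092e+00] F [-0.9 -1.   0.3] w 0.05708336143224501
[[ 0.003 -0.989  0.146]
 [-0.002  0.146  0.989]
 [-1.    -0.003 -0.001]]
grasp rel hinge [-0.4845 -0.0328  0.0243] r 0.4851364894737519 th 0.050152564186414804
```

```bash
cat > p.py <<'E'
from h import *
th=.342; u=-np.cos(th)*EX+np.sin(th)*EZ; n=np.sin(th)*EX+np.cos(th)*EZ
BM=HINGE+.110*u+.006*n; T=tool(-n,EY)
E
python3 - <<'E'
from p import *
print("bm",BM); p=BM+.053*n
a=np.array([.5267,-.2733,.24]); o=robot.get_obs(); R0=Rm(o["tool_rot"])
print((BM+.053*n))
rows(np.array([p[0],p[1],.25]),T,11,p0=a,R0=R0,g=5.4)
E
```

```text
bm [0.5521083  0.11021364 0.10054343]
[0.55479238 0.12778453 0.15047398]
[-0.1, 0.28, 3.64, 0.0, 0.031, 0.0, 5.4]
[-0.21, 0.28, 3.64, 0.0, 0.031, 0.0, 5.4]
[-0.32, 0.28, 3.63, 0.0, 0.031, 0.0, 5.4]
[-0.43, 0.28, 3.62, 0.0, 0.031, 0.0, 5.4]
[-0.55, 0.29, 3.6, 0.0, 0.031, 0.0, 5.4]
[-0.66, 0.29, 3.59, 0.0, 0.031, 0.0, 5.4]
[-0.77, 0.29, 3.56, 0.0, 0.031, 0.0, 5.4]
[-0.88, 0.29, 3.54, 0.0, 0.031, 0.0, 5.4]
[-0.99, 0.29, 3.51, 0.0, 0.031, 0.0, 5.4]
[-1.09, 0.29, 3.48, 0.0, 0.031, 0.0, 5.4]
[-1.2, 0.3, 3.44, 0.0, 0.031, 0.0, 5.4]
```

Request:
arm_command:
  plan:
    - [-3,0,0,0,0,0,5.4]
    - [-5,0,0,0,0,0,5.4]
    - [-5,0,0,0,0,0,5.4]
    - [-4.5,0,0,0,0,0,5.4]
    - [-0.2,0.3,3.6,0,0.03,0,5.4]
    - [-0.2,0.3,3.6,0,0.03,0,5.4]
    - [-0.3,0.3,3.6,0,0.03,0,5.4]
    - [-0.4,0.3,3.6,0,0.03,0,5.4]
    - [-0.55,0.3,3.6,0,0.03,0,5.4]
    - [-0.65,0.3,3.6,0,0.03,0,5.4]
    - [-0.75,0.3,3.6,0,0.03,0,5.4]
    - [0,0,0,0,0,0,5.4]

```text
time: 24.35
position: [0.5428, -0.012, 0.2541]
tool_rot: [-0.511, 0.589, 0.405, 0.477]
ft_force: [0.9, -0.1, -0.4]
grip_width: 0.0571
```

```bash
python3 s.py
python3 - <<'E'
from p import *
p=BM+.053*n; rows(np.array([p[0],p[1],.24])+.03*EX,T,5,g=5.4)
E
```

```text
t 24.35 pos [ 0.5428 -0.012   0.2541] q [-0.105  0.401  1.588 -0.238  1.163 -1.428] F [ 0.9 -0.1 -0.4] w 0.057081719273391625
[[-0.022 -0.989  0.148]
 [-0.216  0.15   0.965]
 [-0.976 -0.011 -0.217]]
grasp rel hinge [-0.2238 -0.0092  0.2151] r 0.31045790761364084 th 0.7656202556433728
[-0.46, 0.18, 3.38, -0.0, 0.025, 0.002, 5.4]
[-0.55, 0.18, 3.37, -0.0, 0.025, 0.002, 5.4]
[-0.63, 0.18, 3.35, -0.0, 0.025, 0.002, 5.4]
[-0.71, 0.18, 3.34, -0.0, 0.025, 0.002, 5.4]
[-0.79, 0.18, 3.32, -0.0, 0.025, 0.002, 5.4]
```

Request:
arm_command:
  plan:
    - [-0.45,0,3.4,0,0.025,0,5.4]
    - [-0.55,0,3.4,0,0.025,0,5.4]
    - [-0.6,0,3.35,0,0.025,0,5.4]
    - [-0.7,0,3.35,0,0.025,0,5.4]
    - [-0.8,0,3.3,0,0.025,0,5.4]
    - [0,0,0,0,0,0,5.4]

```text
time: 25.1
position: [0.5706, 0.1546, 0.2394]
tool_rot: [-0.535, 0.62, 0.369, 0.439]
ft_force: [-0.6, -0.1, 0.6]
grip_width: 0.0577
```

```bash
python3 s.py
python3 - <<'E'
from p import *
rows(BM+.033*n,T,4,g=5.4)
E
```

```text
t 25.1 pos [0.5706 0.1546 0.2394] q [ 0.242  0.547  1.4   -0.335  1.337 -1.069] F [-0.6 -0.1  0.6] w 0.05771405095153718
[[-0.041 -0.988  0.151]
 [-0.339  0.156  0.928]
 [-0.94  -0.013 -0.342]]
grasp rel hinge [-0.0549 -0.0116  0.2004] r 0.20777467462522975 th 1.3033839059742827
[2.83, 0.32, 0.08, -0.002, -0.002, 0.003, 5.4]
[2.83, 0.31, 0.08, -0.002, -0.002, 0.003, 5.4]
[2.84, 0.3, 0.07, -0.002, -0.002, 0.003, 5.4]
[2.84, 0.3, 0.07, -0.002, -0.002, 0.003, 5.4]
```

Request:
arm_command:
  plan:
    - [2.8,0.4,0.1,0,0,0.006,5.4]
    - [2.8,0.4,0.1,0,0,0.006,5.4]
    - [2.8,0.4,0.1,0,0,0,5.4]
    - [2.4,0.2,0.1,0,0,0,5.4]
    - [0,0,0,0,0,0,5.4]

```text
time: 25.72
position: [0.5528, 0.1151, 0.1358]
tool_rot: [-0.53, 0.625, 0.369, 0.438]
ft_force: [0.1, 1.1, -0.6]
grip_width: 0.0572
```

```bash
python3 s.py
cat > c.py <<'E'
from p import *
o=robot.get_obs(); Tn=Rm(o["tool_rot"]); d=np.array(o["position"])-BM; print("TCP in board frame x,y,z mm",(d@np.stack([-u,EY,n],1)*1000).round(1)," fix rotvec",R.from_matrix(Tn.T@T).as_rotvec().round(3))
E
python3 c.py
python3 - <<'E'
from p import *
rows(BM+.0045*n,T,2,g=5.4)
b,d,K,P,Q=cam("wrist"); cv2.imwrite("pics/w5.png",b)
X=cloud(d,K,P,Q)-BM; L=X@np.stack([-u,EY,n],1)
s=L[(d>0)&(abs(L[...,2])<.012)&(abs(L[...,0])<.09)&(abs(L[...,1])<.055)]
A=np.c_[s[:,:2],np.ones(len(s))]; k=np.linalg.lstsq(A,s[:,2],rcond=None)[0]; print("board plane in frame: slopes,z0",k.round(4),len(s))
q=L[(d>0)&(L[...,2]>.035)&(L[...,2]<.055)&(np.hypot(L[...,0],L[...,1])<.04)]
print("dish top",len(q), np.percentile(q,[2,50,98],axis=0).round(4) if len(q) else "")
E
```

```text
t 25.725 pos [0.5528 0.1151 0.1358] q [ 0.183  0.639  1.563 -0.373  1.09  -1.022] F [ 0.1  1.1 -0.6] w 0.05719610416066298
[[-0.054 -0.986  0.157]
 [-0.338  0.166  0.926]
 [-0.939 -0.003 -0.343]]
grasp rel hinge [-0.0967  0.      0.0968] r 0.1368166551255487 th 0.7855768848505614
TCP in board frame x,y,z mm [-7.2  0.  34.8]  fix rotvec [-0.015 -0.008 -0.002]
[1.51, 0.0, 0.37, -0.007, -0.004, -0.001, 5.4]
[1.51, -0.0, 0.37, -0.007, -0.004, -0.001, 5.4]
board plane in frame: slopes,z0 [ 0.0003 -0.0003  0.0004] 23427
dish top 7336 [[-0.0358 -0.0112  0.0404]
 [-0.0063  0.0087  0.047 ]
 [ 0.0261  0.0295  0.0517]]
```

View pics/w5.png

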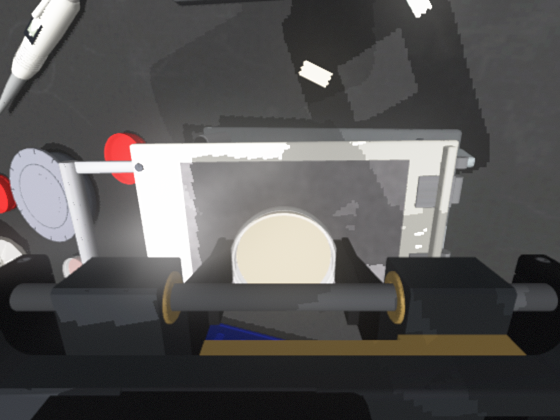

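Dish is held level with the board at (283,255), its lid reading 47 mm above the board as expected. Lowering 30 mm, then the last bit by feel.

Request:
arm_command:
  plan:
    - [1.5,0,0.3,-0.015,-0.008,0,5.4]
    - [1.2,0,0.3,0,0,0,5.4]
    - [0,0,0,0,0,0,5.4]

```text
time: 26.15
position: [0.5557, 0.1114, 0.1101]
tool_rot: [-0.533, 0.618, 0.375, 0.44]
ft_force: [0.1, -0.6, 0.2]
grip_width: 0.0576
```

```bash
python3 s.py; python3 c.py
```

```text
t 26.15 pos [0.5557 0.1114 0.1101] q [ 0.173  0.672  1.583 -0.379  1.026 -1.025] F [ 0.1 -0.6  0.2] w 0.057635972549327494
[[-0.045 -0.989  0.144]
 [-0.329  0.151  0.932]
 [-0.943 -0.005 -0.332]]
grasp rel hinge [-0.0999 -0.0034  0.0711] r 0.12261194269372312 th 0.6184056412357434
TCP in board frame x,y,z mm [-1.6 -3.4  9.6]  fix rotvec [-0.002  0.003  0.005]
```

Request:
arm_command:
  plan:
    - [0.4,0,0,0,0.003,0.005,5.4]
    - [0.2,0,0,0,0,0,5.4]
    - [0,0,0,0,0,0,5.4]

```text
time: 26.52
position: [0.556, 0.1099, 0.1045]
tool_rot: [-0.532, 0.62, 0.375, 0.438]
ft_force: [-0.4, 0.3, -0.7]
grip_width: 0.0571
```

```bash
python3 s.py; python3 c.py
```

```text
t 26.525 pos [0.556  0.1099 0.1045] q [ 0.171  0.682  1.583 -0.382  1.021 -1.022] F [-0.4  0.3 -0.7] w 0.05713822449870001
[[-0.049 -0.988  0.143]
 [-0.331  0.152  0.931]
 [-0.942 -0.002 -0.335]]
grasp rel hinge [-0.1014 -0.0039  0.0655] r 0.12069886136277932 th 0.5738140945728684
TCP in board frame x,y,z mm [-1.1 -3.9  3.8]  fix rotvec [-0.001  0.     0.001]
```

Request:
arm_command:
  plan:
    - [0.1,0,0,0,0,0,5.4]
    - [0,0,0,0,0,0,5.4]

```text
time: 26.78
position: [0.5562, 0.1097, 0.1039]
tool_rot: [-0.533, 0.619, 0.375, 0.438]
ft_force: [-0.1, -0.7, 1.3]
grip_width: 0.0574
```

```bash
python3 s.py; python3 c.py
```

```text
t 26.775 pos [0.5562 0.1097 0.1039] q [ 0.17   0.683  1.584 -0.383  1.019 -1.022] F [-0.1 -0.7  1.3] w 0.05741622809740446
[[-0.049 -0.988  0.143]
 [-0.331  0.151  0.931]
 [-0.942 -0.002 -0.335]]
grasp rel hinge [-0.1015 -0.0042  0.0649] r 0.12044845413566485 th 0.5687492264959001
TCP in board frame x,y,z mm [-1.  -4.2  3.2]  fix rotvec [-0.001  0.001  0.002]
```

Request:
arm_command:
  plan:
    - [0,0,0,0,0,0,5.9]
    - [0,0,0,0,0,0,6.3]
    - [0,0,0,0,0,0,7.4]
    - [0,0,0,0,0,0,7.4]
    - [0,0,0,0,0,0,7.4]
    - [-1,0,0,0,0,0,7.4]
    - [-2.5,0,0,0,0,0,7.4]
    - [-4,0,0,0,0,0,7.4]
    - [-4,0,0,0,0,0,7.4]
    - [0,0,0,0,0,0,7.4]

```text
time: 28.02
position: [0.5624, 0.1497, 0.2178]
tool_rot: [-0.533, 0.619, 0.375, 0.439]
ft_force: [-0.2, 0.4, 0.3]
grip_width: 0.0739
```

```bash
python3 s.py
cat > f.py <<'E'
from p import *
b,d,K,P,Q=cam("wrist"); cv2.imwrite("pics/w6.png",b)
X=cloud(d,K,P,Q)-BM; L=X@np.stack([-u,EY,n],1)
s=L[(d>0)&(abs(L[...,2])<.008)&(abs(L[...,0])<.09)&(abs(L[...,1])<.055)]
A=np.c_[s[:,:2],np.ones(len(s))]; print("board plane",np.linalg.lstsq(A,s[:,2],rcond=None)[0].round(4),len(s))
q=L[(d>0)&(L[...,2]>.0125)&(L[...,2]<.02)&(np.hypot(L[...,0],L[...,1])<.06)]
A=np.c_[q[:,:2],np.ones(len(q))]; print("dish lid",len(q),np.percentile(q,[1,50,99],axis=0).round(4),"plane",np.linalg.lstsq(A,q[:,2],rcond=None)[0].round(4), cv2.minEnclosingCircle(q[:,:2].astype(np.float32)))
E
python3 f.py; sleep 0; python3 t.py
```

```text
t 28.025 pos [0.5624 0.1497 0.2178] q [ 0.232  0.557  1.445 -0.33   1.284 -1.069] F [-0.2  0.4  0.3] w 0.07387539213881379
[[-0.047 -0.988  0.144]
 [-0.331  0.151  0.932]
 [-0.943 -0.003 -0.334]]
grasp rel hinge [-0.0611 -0.0042  0.1788] r 0.1888976819332865 th 1.2415791332305108
board plane [0.0004 0.     0.0004] 16618
dish lid 3189 [[-0.0292 -0.0323  0.0135]
 [-0.0004 -0.0029  0.0151]
 [ 0.0276  0.0247  0.0168]] plane [-0.0017  0.0002  0.0151] ((-0.0007706174510531127, -0.004339561332017183), 0.03089369833469391)
board th 0.3646768436493425 2077
```

View pics/w6.png

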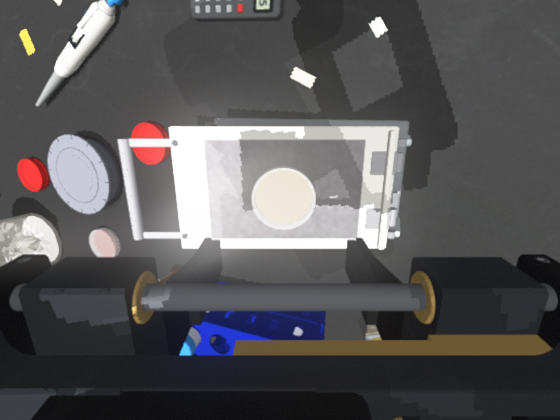

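The dish is at (284,198), flat on the board (lid 15.1 mm, tilt 0.002 rad), about 1 mm and 4 mm from the board's middle. The board plane still fits 0.342 rad. The bottles and spare dish were not approached. Handing in.

```bash
python3 -c "
from rig import workorder; print(workorder.hand_in())"
```

```text
the job is handed in; nothing more can be done
None
```

The job is done and handed in at about 28 s on the robot's clock, well inside the 72 s limit.

**What I did:**
- I tipped the board back by its handle until it leaned on its stop, at about 1.73 rad.
- I pinched the leg's roller and swung it over, rather than wedging it with a level push. It was at about 1.35 rad when I let go, and it stayed up.
- I lowered the board slowly onto the leg. It stood there by itself at 0.341–0.344 rad.
- I lifted the dish off the turntable, tilted it to match the slope, set it down and backed the gripper off about 11 cm.

**Last checks:**
- **Dish:** from the wrist camera it lies flat on the board, with a lid tilt of about 0.002 rad and the lid top 15.1 mm above the board. Its centre is about 1 mm along and 4 mm across from the board's middle.
- **Board:** its plane still matches 0.342 rad to within 0.5 mm.
- **Robot:** it touches nothing, and the wrist force is near zero.

**Disagreements and gaps:**
- **One reading disagreed:** the scene camera gave 0.365 rad for the board at the end. I believe this is false, because that simple estimate also counts points on the dish. It is still within 0.30–0.40 rad.
- **Leg not re-measured:** I did not look at the leg again at the end; I take it as locked because the board angle had not changed.
- **Bystanders not re-measured:** I did not measure the bottles and the spare dish again. The arm felt no contact with them.
- **Sideways force at first grasp:** closing on the handle gave a sideways force of about 20 N. I opened, re-centred and gripped again, after which it was about 1 N.

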